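# Pack the carved bird and close the carton

### The job

Take the little carved wooden bird from among the keepsakes on the table and set it down gently, upright, on the bottom of the open cardboard carton, in the free space beside the round tin that is already packed. Then close the carton: first fold the narrow flap down flat, then the wide flap flat over it. Leave the tin, the candlestick and the jar where they are.

Things in the scene. Friction and masses are not known exactly. Their poses are not given: they have to be found in the camera images.
- carton: open-topped cardboard carton, fixed, 220 (x) x 160 (y) x 100 mm tall, walls and bottom 4 mm. Origin: centre of its underside; x along its length and both flap hinges, y towards the narrow flap, z up; yaw 0 = world axes. Narrow flap on the +y rim, wide flap on the -y rim, no flap on the short ends. The tin stands in the +x half (55 to 68 mm off centre); the -x half is empty
- bird: carved wooden bird on a round foot, 76 mm tall, about 0.1 kg. Origin: centre of the foot's underside, z up, x towards the beak. Foot 42 mm across, 6 high; upright round body on the origin's axis, 34 mm across from 30 to 46 mm height: grip it there across y. Head 25 mm across; tail 18 wide reaches 36 mm to -x at 25 to 42 mm height; beak 28 mm to +x
- tin: round steel tin already packed in the carton, 64 mm across, 38 mm tall, loose on the carton's bottom; origin: centre of its underside. Not to be moved
- candlestick: small turned wooden candlestick, 74 mm tall, foot 44 mm across, loose on the table among the keepsakes; origin: centre of its underside. Not to be moved
- jar: small glass jar with steel cap, 44 mm across, 70 mm tall, loose on the table among the keepsakes; origin: centre of its underside. Not to be moved
- flap_narrow (a joint): angle of the narrow cardboard flap (210 mm long, 55 mm from hinge to free edge, 4 thick), rad: 0 = folded flat on the carton (end stop), 1.57 = upright, more = leaning outwards. Hinge line along the carton's x at y = +80, z = 100 mm in its frame; folded flat, its top is at z = 104 mm. Stays where it is left; about 1 N at its edge moves it
- flap_narrow_edge (a point): middle of the narrow flap's free edge, 55 mm from its hinge
- flap_wide (a joint): angle of the wide cardboard flap (210 mm long, 125 mm from hinge to free edge, 4 thick), rad: 0 = folded flat on the carton over the narrow one (end stop), 1.57 = upright, more = leaning outwards. Hinge line along the carton's x at y = -80, z = 104 mm in its frame; folded flat, its top is at z = 108 mm. Stays where it is left; about 1 N at its edge moves it
- flap_wide_edge (a point): middle of the wide flap's free edge, 125 mm from its hinge

How it is judged:
By the outcome, as a careful person would: the job done as asked, in the order asked, and still so for the second after the job is handed in, with the robot touching nothing.
It also fails if it takes over 61 s, if anything falls off the work surface, if the arm or the gripper's body presses on something with over 40 N, if the wrist force passes 120 N, or if a joint passes its speed limit or range.

### The arm

A 6-joint arm with a two-finger parallel gripper is mounted at the origin on the work surface. World frame = base frame: x ahead of the robot, y to its left, z up, the work surface at z = 0. Lengths are in m, angles in rad, forces in N, time in s.
With the tool pointing down it reaches from about 0.3 to 0.75 m from the base axis. Payload 8.5 kg.
Tool frame: the origin (TCP) lies at the very end of the fingers, on their centre line; the grasp point (between the pads) lies env.hold_point_z behind it (env.hold_point_z is the distance from the TCP to the grasp point, in m); z points along the fingers, y is the line along which they close (so a half turn about z gives the same grasp; the last joint's range is limited). The gripper opens to 88 mm and grips with 3 to 60 N. Pads are 18 mm wide; open, the fingers measure 123 mm over their backs; the gripper's body (75 mm by 187 mm) begins 45 mm behind the grasp point.
Start: joints at [1.121, 0.381, 1.297, -0, 1.464, -0.215], TCP at [0.128, 0.535, 0.239] pointing down, gripper open.
Joint ranges: [-3.11, 3.11], [-0.89, 2.33], [0.22, 2.48], [-1.42, 4.56], [0.17, 2.85], [-2.88, 2.88]. Speed limits (rad/s): [2.39, 2.39, 3.14, 3.14, 3.14, 3.14].

### API

Orientations are given as a unit quaternion [x, y, z, w].
In Python, from rig import env gives the robot as it stands.
- The arm moves only by the tool carry_out, never from a script. Its argument "rows" is a list that holds one entry, the list of rows, each a list of 7 numbers: the closure, from 0 (fully open) to 1 (shut), then the shift along the tool's x, y, z scaled (see below), then the turn, a rotation vector about the tool's x, y, z scaled (see below). A call has 1 to 20 rows; each row shifts and turns the commanded pose from where the row before left it, along the tool's axes as they then stand; what a row does not reach is not made up. The controller multiplies each number of a shift by 0.04 m and each number of a turn by 5 degrees. A row lasts 1/12 s, in which the tool goes at most 41.7 mm and 7.16 degrees, less where a joint would pass 70% of its speed; a pose out of reach is approached as far as the arm can. A call with a number of a shift or a turn outside -1 to 1 is refused whole. A call with a gripper value outside its range is refused whole. The fingers move at their own pace and stop on an object; the grip force is fixed at half the most. Time passes only in rows, so rows that do not move let the fingers close. It gives the time, the measured TCP pose, the force, the opening and the grip force at its end, in the units of the state.
- env.observe(): the state, without advancing time (a new reading comes with each control period).
- env.grab_frame(name): name is "scene" or "top"; returns a dict with "frame" (400x640x3 uint8, red, green, blue), "camera_matrix" (3x3 intrinsics, pixels), "rvec" (rotation vector, rad) and "tvec" (3), from world to camera coordinates, as OpenCV has them. Camera axes: x right, y down, z forward; pixel columns grow to the right and rows downward; lengths in m; the calibration is good to about 2 mm. A picture is of the moment at which its call begins. There is no depth.
- env.sign_off(): hands the job in; it is judged then, once.
The state is a dict: "clock": time; "q": joint angles; "qd": joint speeds; "tau": joint torques, N m; "ee_pos": TCP position; "orientation": TCP orientation; "force": force on the tool from outside, world axes, zero at the start; "wrist_torque": the same for the moment, N m; "gripper_width": finger opening in m; "finger_force": force on a finger pad.
Only numpy, scipy, OpenCV 4.12 (cv2) and the standard library are available. Lean on these libraries where they do the work, as an engineer would, in place of code of your own. Each camera call takes 0.05 s, during which the arm holds its last target. There are 200 camera calls.

## Working session

There is one attempt and no reset: what is moved stays moved. The work goes in short steps, Python scripts to look and compute and a tool call to move; the robot and the scene stay as the last step left them, time stands still between calls to the robot, and variables do not carry over. Pictures are saved under pics/ and viewed, at most 10 in all, crops included, and the job is handed in when it is done.

Besides the shell and the picture viewer there is one more tool, called after "Call:" in YAML: its name, and indented under it one key for each argument. carry_out: Moves the arm, as the interface text tells. Shifts and turns lie within -1 to 1; 1 stands for 0.04 m of shift or 5 degrees of turn. Its arguments: {"type":"object","properties":{"rows":{"type":"array","items":{"type":"array","items":{"type":"array","items":{"type":"number","minimum":-1,"maximum":1}}}}},"required":["rows"]}

```bash
mkdir -p pics; ls
python3 - <<'E'
from rig import env
import cv2,pickle
s=env.observe(); print(s, env.hold_point_z)
d={}
for n in("scene","top"):
    f=env.grab_frame(n); d[n]=f; cv2.imwrite(f"pics/{n}0.png",f["frame"][:,:,::-1]); print(f["camera_matrix"],f["rvec"],f["tvec"])
pickle.dump(d,open("f0.pkl","wb"))
E
```

```text
pics
{'clock': 0.0, 'q': array([ 1.12071294e+00,  3.81179007e-01,  1.29821882e+00,  1.23488449e-05,
        1.46358180e+00, -2.15292076e-01]), 'qd': array([ 8.50894568e-04,  2.97682865e-04, -4.61645226e-04,  1.49017656e-03,
        8.62189685e-06, -6.07212228e-04]), 'tau': array([-9.34089330e-04, -4.37915611e+01, -2.24551141e+01,  7.12846499e-02,
        3.51218646e-02, -1.26733639e-04]), 'ee_pos': array([0.12782961, 0.53466787, 0.23816104]), 'orientation': array([ 1.17126820e-01,  9.93116724e-01, -6.53452659e-04, -2.32282581e-04]), 'force': array([-0.50198674, -0.62552017, -0.09971522]), 'wrist_torque': array([0.01024993, 0.01187012, 0.08456545]), 'finger_force': 0.0, 'gripper_width': 0.08790644138373141} 0.0187
[[465.56910778   0.         326.59786432]
 [  0.         465.56910778 193.46952804]
 [  0.           0.           1.        ]] [ 1.63473263  2.14694341 -0.68672049] [ 0.0715829  -0.3912917   1.32551854]
[[486.37643151   0.         320.86469967]
 [  0.         486.37643151 204.04262115]
 [  0.           0.           1.        ]] [ 2.16395099 -2.14472347  0.12095727] [0.09956031 0.53154118 0.86543987]
```

View pics/scene0.png

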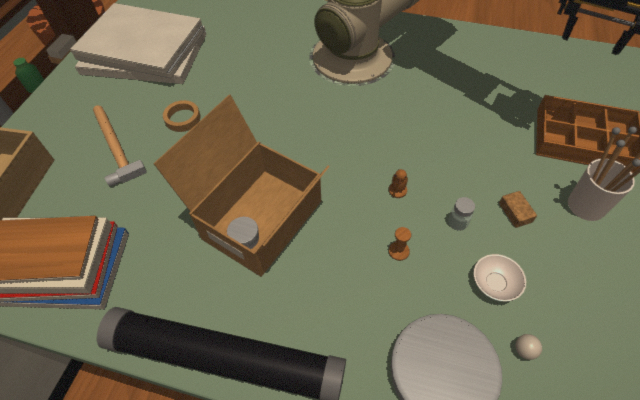

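View pics/top0.png

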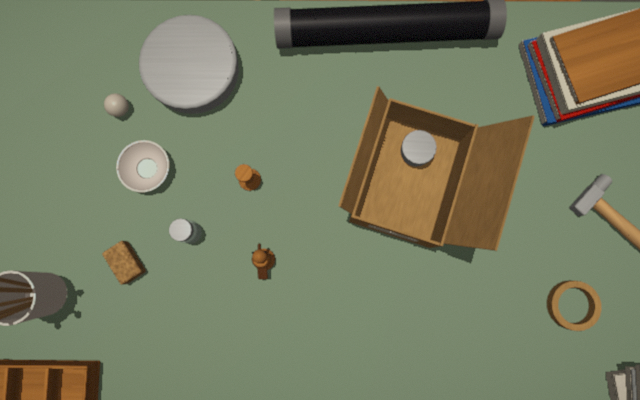

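The scene view shows the bird at about (399,183), and the top view shows it at (262,260). In the top view the carton is centred near (415,172), with the narrow flap to its left, the wide flap to its right and the tin at (419,147). Next I'll zoom in on the bird and the carton.

```bash
cat > h.py <<'E'
import numpy as np,cv2,pickle
def cam(f):
    R=cv2.Rodrigues(np.array(f["rvec"],float))[0]; return np.array(f["camera_matrix"]),R,np.array(f["tvec"],float).ravel()
def ray(f,uv):
    K,R,t=cam(f); d=R.T@np.linalg.solve(K,[uv[0],uv[1],1.]); return -R.T@t,d
def onz(f,uv,z):
    o,d=ray(f,uv); return o+d*(z-o[2])/d[2]
def proj(f,P):
    return cv2.projectPoints(np.atleast_2d(np.array(P,float)),np.array(f["rvec"],float),np.array(f["tvec"],float),np.array(f["camera_matrix"]),None)[0][:,0]
def tri(f1,a,f2,b):
    A=[];B=[]
    for f,u in((f1,a),(f2,b)):
        o,d=ray(f,u); d/=np.linalg.norm(d); M=np.eye(3)-np.outer(d,d); A.append(M);B.append(M@o)
    return np.linalg.lstsq(np.vstack(A),np.hstack(B),rcond=None)[0]
E
python3 - <<'E'
from h import *
d=pickle.load(open("f0.pkl","rb"))
T=d["top"]["frame"];S=d["scene"]["frame"]
c=lambda I,x,y,w,h,k:cv2.resize(I[y:y+h,x:x+w],None,fx=k,fy=k,interpolation=cv2.INTER_CUBIC)
a=np.hstack([c(T,335,80,200,175,2),c(T,232,230,66,58,6)[:350,:396]])
b=np.hstack([c(S,150,90,180,125*1,2),c(S,380,160,50,42,6)[:250,:300]]); b=np.pad(b,((0,0),(0,a.shape[1]-b.shape[1]),(0,0)))
cv2.imwrite("pics/crop.png",np.vstack([a,b])[:,:,::-1])
for n,uv,z in(("bird",(260,257),.07),("tin",(419,147),.042),("candle",(244,174),.074),("jar",(180,230),.07)): print(n,onz(d["top"],uv,z))
print(tri(d["top"],(261,257),d["scene"],(400,174)))
for p in((390,100),(475,122),(440,243),(354,210)): print(onz(d["top"],p,.1))
E
```

```text
Traceback (most recent call last):
ValueError: all the input array dimensions except for the concatenation axis must match exactly, but along dimension 0, the array at index 0 has size 350 and the array at index 1 has size 348
```

Run:
```python
from h import *
d=pickle.load(open("f0.pkl","rb"))
T=d["top"]["frame"];S=d["scene"]["frame"]
def c(I,x,y,w,h,W,H): return cv2.resize(I[y:y+h,x:x+w],(W,H),interpolation=cv2.INTER_CUBIC)
a=np.hstack([c(T,335,80,200,150,400,300),c(T,232,230,64,48,400,300)])
b=np.hstack([c(S,150,90,180,135,400,300),c(S,370,155,64,48,400,300)])
a=np.hstack([c(T,335,80,200,175,400,350),c(T,232,230,64,56,400,350)])
b=np.hstack([c(S,150,90,200,125,400,250),c(S,370,160,64,40,400,250)])
cv2.imwrite("pics/crop.png",np.vstack([a,b])[:,:,::-1])
for n,uv,z in(("bird",(260,257),.07),("tin",(419,147),.042),("candle",(244,174),.074),("jar",(180,230),.07)): print(n,onz(d["top"],uv,z))
print(tri(d["top"],(261,257),d["scene"],(400,174)))
for p in((390,100),(475,122),(440,243),(354,210)): print(onz(d["top"],p,.1))
```

```text
bird [0.43192557 0.20946035 0.07      ]
tin [ 0.63738597 -0.07641953  0.042     ]
candle [0.57824151 0.24100751 0.074     ]
jar [0.47791384 0.35179208 0.07      ]
[0.43176734 0.2097158  0.064322  ]
[ 0.70697108 -0.01568995  0.1       ]
[ 0.66835459 -0.16296418  0.1       ]
[ 0.45789353 -0.09801559  0.1       ]
[0.5126749 0.0470766 0.1      ]
```

View pics/crop.png

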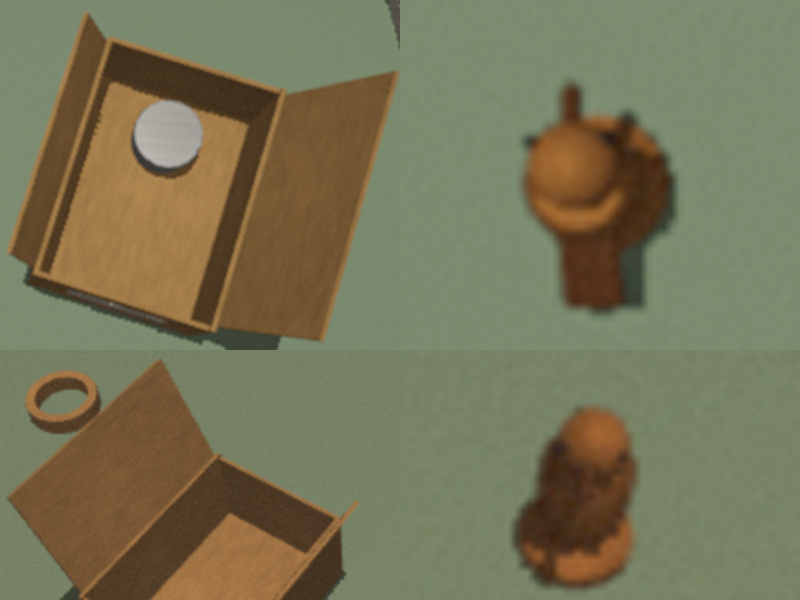

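Top crop: the rim corners are at about (389.5,99.5), (477,125.5), (443,245) and (351.5,216). The bird's head is at (259.7,256), its beak tip at (259.4,243.6) and its tail end at (263,278.8). The narrow flap's edge runs (377.5,86.5)–(341,206), and the wide flap's runs (534,116)–(497,250).

Run:
```python
from h import *
d=pickle.load(open("f0.pkl","rb"));T=d["top"];S=d["scene"]
P=np.array([onz(T,p,.1)[:2] for p in((389.5,99.5),(477,125.5),(443,245),(351.5,216))])
L=np.array([(.11,.08),(.11,-.08),(-.11,-.08),(-.11,.08)])
c=P.mean(0);Q=P-c
yaw=np.arctan2((L[:,0]*Q[:,1]-L[:,1]*Q[:,0]).sum(),(L*Q).sum())
R=np.array([[np.cos(yaw),-np.sin(yaw)],[np.sin(yaw),np.cos(yaw)]])
print("carton",c,yaw,np.degrees(yaw)); print((Q@R-L)*1000)
# flap angles: intersect ray with carton plane x=+-.105
for n,pts,y0,z0,Ln,s in(("narrow",((377.5,86.5),(341,206)),.08,.1,.055,-1),("wide",((534,116),(497,250)),-.08,.104,.125,1)):
  for p,x in zip(pts,(.105,-.105)):
    o,dd=ray(T,p)
    a=np.linspace(.2,3,600)
    W=np.array([np.r_[c+R@[x,y0+s*Ln*np.cos(t)],z0+Ln*np.sin(t)] for t in a])
    e=np.linalg.norm(proj(T,W)-p,axis=1); print(n,a[e.argmin()],e.min())
print("tin in carton",R.T@(onz(T,(419,147.5),.042)[:2]-c))
print("head",onz(T,(259.7,256),.063),"beak",onz(T,(259.4,243.6),.06),"tail",onz(T,(263.2,278.8),.038))
# scene: foot ellipse + head
print("foot scene",onz(S,(370+575/6.25,160+(545-350)/6.25),.006),"headS",tri(T,(259.7,256),S,(370+597/6.25,160+(440-350)/6.25)))
```

```text
carton [ 0.58173463 -0.05818772] -0.3012437041943538 -17.25999285522389
[[-2.41030322 -1.16174902]
 [-1.16835266  0.65845328]
 [ 1.8603843  -0.52028804]
 [ 1.71827158  1.02358378]]
narrow 2.051085141903172 0.13118052333420224
narrow 1.9996661101836393 0.9251069350971847
wide 1.985642737896494 0.38209250182333127
wide 1.985642737896494 0.5172225062074056
tin in carton [ 0.05764732 -0.00116573]
head [0.43375593 0.21096713 0.063     ] beak [0.45567274 0.21244341 0.06      ] tail [0.39326681 0.206988   0.038     ]
foot scene [0.39722916 0.35232329 0.006     ] headS [0.4341532  0.27327594 0.10260387]
```

```bash
cat >> h.py <<'E'
from scipy.spatial.transform import Rotation as Ro
def plan(env,target,yang):
    """print tool-frame shift (mm) to target, after turning tool (down) so its y is at yang deg; and turn (deg, tool rotvec)"""
    s=env.observe(); R=Ro.from_quat(s["orientation"]).as_matrix()
    y=np.radians(yang); ty=np.array([np.cos(y),np.sin(y),0]); tz=np.array([0,0,-1.]); G=np.c_[np.cross(ty,tz),ty,tz]
    d=np.array(target)-s["ee_pos"]
    print("t",round(s["clock"],2),"pos",s["ee_pos"].round(4),"F",s["force"].round(1),"w",round(s["gripper_width"],4),"ff",round(s["finger_force"],1))
    print("turn deg",np.degrees(Ro.from_matrix(R.T@G).as_rotvec()).round(2),"| shift units before turn",(R.T@d/.04).round(3),"after turn",(G.T@d/.04).round(3))
C=np.array([.5817,-.0582]); YAW=-.3012
def c2w(x,y,z):
    c,s=np.cos(YAW),np.sin(YAW); return np.r_[C+[c*x-s*y,s*x+c*y],z]
E
python3 - <<'E'
from h import *
from rig import env
d=pickle.load(open("f0.pkl","rb"));T=d["top"];S=d["scene"]
print("head",tri(T,(259.7,256),S,(401.5,174.4)),"foot",onz(S,(398,191.2),.004))
print("footT right edge",onz(T,(232+270/6.25,230+180/6.25),.006))
plan(env,(.430,.2105,.20),94.6)
E
```

```text
head [0.43336278 0.21245414 0.06584123] foot [0.43330896 0.21395866 0.004     ]
footT right edge [0.42958908 0.18934202 0.006     ]
t 0.1 pos [0.1279 0.5347 0.2382] F [ 0.5  0.1 -0.5] w 0.0883 ff 0.0
turn deg [ -0.07  -0.03 -18.06] | shift units before turn [-9.232 -6.123  0.961] after turn [-6.879 -8.684  0.955]
```

Call:
carry_out:
  rows:
    - [[0,0,0,0,0,0,-0.9],[0,0,0,0,0,0,-0.9],[0,0,0,0,0,0,-0.9],[0,0,0,0,0,0,-0.9],[0,-0.57,-0.72,0,0,0,0],[0,-0.57,-0.72,0,0,0,0],[0,-0.57,-0.72,0,0,0,0],[0,-0.57,-0.72,0,0,0,0],[0,-0.57,-0.72,0,0,0,0],[0,-0.57,-0.72,0,0,0,0],[0,-0.57,-0.72,0,0,0,0],[0,-0.57,-0.72,0,0,0,0],[0,-0.57,-0.72,0,0,0,0],[0,-0.57,-0.72,0,0,0,0],[0,-0.57,-0.72,0,0,0,0],[0,-0.57,-0.72,0,0,0,0],[0,0,0,0,0,0,0],[0,0,0,0,0,0,0]]

```text
clock: 1.6
ee_pos: [0.4287, 0.2109, 0.2383]
orientation: [-0.038, 0.999, -0.0, -0.001]
force: [-0.0, 0.7, -0.3]
gripper_width: 0.0881
finger_force: 0.0
```

Run:
```python
from h import *
from rig import env
plan(env,(.431,.211,.0355),94.6)
f=env.grab_frame("top");g=env.grab_frame("scene")
cv2.imwrite("pics/a1.png",np.hstack([f["frame"][120:320,130:480],g["frame"][50:250,250:600]])[:,:,::-1])
```

```text
t 1.6 pos [0.4287 0.2109 0.2383] F [-0.   0.7 -0.3] w 0.0881 ff 0.0
turn deg [-0.   -0.07 -0.23] | shift units before turn [-6.200e-02 -2.000e-03  5.069e+00] after turn [-5.600e-02 -3.000e-03  5.069e+00]
```

View pics/a1.png

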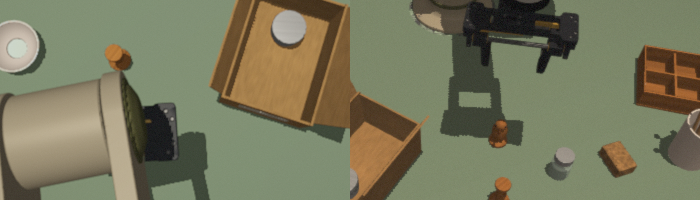

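The picture confirms that the gripper body's long side lies along the closing line, and that the hand is over the bird. Next I'll go down and grip high on the body, so the gripper body clears the rim later.

Call:
carry_out:
  rows:
    - [[0,-0.06,0,0.9,0,0,0],[0,0,0,0.9,0,0,0],[0,0,0,0.9,0,0,0],[0,0,0,0.9,0,0,0],[0,0,0,0.9,0,0,0],[0,0,0,0.4,0,0,0],[0,0,0,0.17,0,0,0],[0,0,0,0,0,0,0],[0.6,0,0,0,0,0,0],[0.6,0,0,0,0,0,0],[0.6,0,0,0,0,0,0],[0.6,0,0,0,0,0,0],[1,0,0,0,0,0,0],[1,0,0,0,0,0,0],[1,0,0,0,0,0,0],[1,0,0,0,0,0,0]]

```text
clock: 3.03
ee_pos: [0.4305, 0.2122, 0.036]
orientation: [-0.04, 0.999, 0.0, 0.0]
force: [0.0, 0.1, 0.2]
gripper_width: 0.0368
finger_force: 0.0
```

Call:
carry_out:
  rows:
    - [[1,0,0,0,0,0,0],[1,0,0,0,0,0,0],[1,0,0,0,0,0,0],[1,0,0,0,0,0,0],[1,0,0,-0.1,0,0,0],[1,0,0,-0.4,0,0,0],[1,0,0,0,0,0,0]]

```text
clock: 3.62
ee_pos: [0.4313, 0.2126, 0.0577]
orientation: [-0.04, 0.999, 0.0, 0.001]
force: [1.1, 0.3, -0.6]
gripper_width: 0.0327
finger_force: 30.0
```

Call:
carry_out:
  rows:
    - [[1,0,0,-0.5,0,0,0],[1,0,0,-0.8,0,0,0],[1,0,0,-0.8,0,0,0],[1,0,0,-0.8,0,0,0],[1,0,0,-0.8,0,0,0],[1,0,0,-0.8,0,0,0],[1,0,0,0,0,0,-0.5],[1,0,0,0,0,0,-1],[1,0,0,0,0,0,-1],[1,0,0,0,0,0,-1],[1,0,0,0,0,0,-1],[1,0,0,0,0,0,-1],[1,0,0,0,0,0,-1],[1,0,0,0,0,0,-1],[1,0,0,0,0,0,-1],[1,0,0,0,0,0,-1],[1,0,0,0,0,0,-1],[1,0,0,0,0,0,-1],[1,0,0,0,0,0,0]]

```text
clock: 5.2
ee_pos: [0.4304, 0.2123, 0.2355]
orientation: [-0.517, 0.856, 0.0, -0.0]
force: [-0.6, -0.3, -0.2]
gripper_width: 0.0328
finger_force: 30.0
```

Call:
carry_out:
  rows:
    - [[1,0,0,0,0,0,-1],[1,0,0,0,0,0,-1],[1,0,0,0,0,0,-1],[1,0,0,0,0,0,-1],[1,0,0,0,0,0,-1],[1,0,0,0,0,0,-1],[1,0,0,0,0,0,-1],[1,0,0,0,0,0,-1],[1,0,0,0,0,0,-1],[1,0,0,0,0,0,-1],[1,0,0,0,0,0,-0.9],[1,0,0,0,0,0,0]]

```text
clock: 6.2
ee_pos: [0.3771, 0.3278, 0.224]
orientation: [0.802, -0.595, 0.049, 0.027]
force: [0.1, -0.6, -2.3]
gripper_width: 0.0327
finger_force: 30.0
```

Run:
```python
from h import *
from rig import env
plan(env,c2w(-.050,0.0,.24),-17.26)
f=env.grab_frame("top");g=env.grab_frame("scene")
cv2.imwrite("pics/a2.png",np.vstack([np.hstack([f["frame"][80:330,200:550],g["frame"][50:300,180:530]])])[:,:,::-1])
```

```text
t 6.2 pos [0.3771 0.3278 0.224 ] F [ 0.1 -0.6 -2.3] w 0.0327 ff 30.0
turn deg [   7.74   -3.56 -145.68] | shift units before turn [10.    -1.057  0.726] after turn [-7.698  6.497 -0.399]
```

View pics/a2.png

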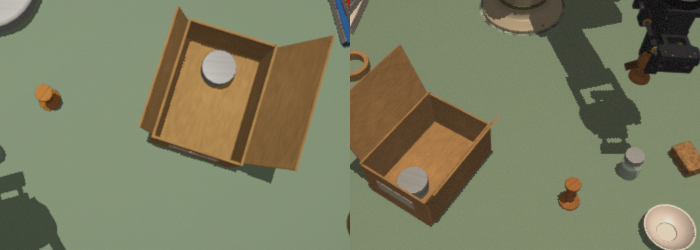

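The scene shows the bird still held near (635,65), but the wrist has strayed from the commanded pose. I'll check the joints.

Run:
```python
from h import *
from rig import env
s=env.observe(); print(s["q"].round(3),s["qd"].round(2),Ro.from_quat(s["orientation"]).as_matrix().round(3))
```

```text
[ 0.53   0.32   1.439 -0.113  1.395 -2.881] [-0.03 -0.01 -0.    0.    0.   -0.01] [[ 0.284 -0.958  0.047]
 [-0.953 -0.287 -0.101]
 [ 0.11  -0.016 -0.994]]
```

The turn sign was wrong: tool z points down, so a positive turn is clockwise seen from above. That ran joint 6 to its limit, so I'll turn back.

Call:
carry_out:
  rows:
    - [[1,0,0,0,0,0,0.5],[1,0,0,0,0,0,1],[1,0,0,0,0,0,1],[1,0,0,0,0,0,1],[1,0,0,0,0,0,1],[1,0,0,0,0,0,1],[1,0,0,0,0,0,1],[1,0,0,0,0,0,1],[1,0,0,0,0,0,1],[1,0,0,0,0,0,1],[1,0,0,0,0,0,1],[1,0,0,0,0,0,0]]

```text
clock: 7.3
ee_pos: [0.3799, 0.3247, 0.225]
orientation: [-0.452, 0.89, -0.056, -0.002]
force: [0.0, -0.3, -0.8]
gripper_width: 0.0331
finger_force: 30.0
```

Run:
```python
from h import *
from rig import env
plan(env,c2w(-.050,0.0,.24),-17.26)
s=env.observe(); print(s["q"].round(3),Ro.from_quat(s["orientation"]).as_matrix().round(3))
plan(env,(.43,.212,.24),94.6)
```

```text
t 7.3 pos [0.3799 0.3247 0.225 ] F [ 0.  -0.3 -0.8] w 0.0331 ff 30.0
turn deg [ -5.64   7.15 160.84] | shift units before turn [ 5.143 -8.525  0.738] after turn [-7.646  6.409 -0.374]
[ 0.527  0.319  1.439 -0.113  1.395 -1.963] [[-0.592 -0.805  0.047]
 [-0.804  0.586 -0.101]
 [ 0.054 -0.098 -0.994]]
t 7.3 pos [0.3799 0.3247 0.225 ] F [ 0.  -0.3 -0.8] w 0.0331 ff 30.0
turn deg [-6.58 -0.48 49.16] | shift units before turn [ 1.546 -2.695 -0.029] after turn [-1.023 -2.91  -0.374]
```

Call:
carry_out:
  rows:
    - [[1,0,0,0,-0.132,-0.01,0.983],[1,0,0,0,-0.132,-0.01,0.983],[1,0,0,0,-0.132,-0.01,0.983],[1,0,0,0,-0.132,-0.01,0.983],[1,0,0,0,-0.132,-0.01,0.983],[1,0,0,0,-0.132,-0.01,0.983],[1,0,0,0,-0.132,-0.01,0.983],[1,0,0,0,-0.132,-0.01,0.983],[1,0,0,0,-0.132,-0.01,0.983],[1,0,0,0,-0.132,-0.01,0.983],[1,0,0,-0.4,0,0,1],[1,0,0,0,0,0,1],[1,0,0,0,0,0,1],[1,0,0,0,0,0,1],[1,0,0,0,0,0,1],[1,0,0,0,0,0,1],[1,0,0,0,0,0,1],[1,0,0,0,0,0,1],[1,0,0,0,0,0,1],[1,0,0,0,0,0,1]]

```text
clock: 8.97
ee_pos: [0.3797, 0.325, 0.241]
orientation: [0.385, 0.923, -0.0, -0.0]
force: [-0.1, -0.5, -0.6]
gripper_width: 0.033
finger_force: 30.0
```

Call:
carry_out:
  rows:
    - [[1,0,0,0,0,0,1],[1,0,0,0,0,0,1],[1,0,0,0,0,0,1],[1,0,0,0,0,0,1],[1,0,0,0,0,0,1],[1,0,0,0,0,0,1],[1,0,0,0,0,0,1],[1,0,0,0,0,0,1],[1,0,0,0,0,0,1],[1,0,0,0,0,0,1],[1,0,0,0,0,0,1],[1,0,0,0,0,0,1],[1,0,0,0,0,0,0.4],[1,0,0,0,0,0,0]]

```text
clock: 10.13
ee_pos: [0.3796, 0.325, 0.241]
orientation: [0.804, 0.594, -0.0, -0.0]
force: [-0.2, -0.1, -0.4]
gripper_width: 0.0329
finger_force: 30.0
```

Run:
```python
from h import *
from rig import env
plan(env,c2w(-.050,0.0,.24),-17.26)
```

```text
t 10.13 pos [0.3796 0.325  0.241 ] F [-0.2 -0.1 -0.4] w 0.0329 ff 30.0
turn deg [-0.02  0.    0.19] | shift units before turn [-7.672  6.391  0.023] after turn [-7.651  6.416  0.025]
```

Call:
carry_out:
  rows:
    - [[1,-0.32,0.27,0,0,0,0.04],[1,-0.64,0.535,0,0,0,0],[1,-0.64,0.535,0,0,0,0],[1,-0.64,0.535,0,0,0,0],[1,-0.64,0.535,0,0,0,0],[1,-0.64,0.535,0,0,0,0],[1,-0.64,0.535,0,0,0,0],[1,-0.64,0.535,0,0,0,0],[1,-0.64,0.535,0,0,0,0],[1,-0.64,0.535,0,0,0,0],[1,-0.64,0.535,0,0,0,0],[1,-0.64,0.535,0,0,0,0],[1,-0.32,0.26,0,0,0,0],[1,0,0,0,0,0,0],[1,0,0,0,0,0,0]]

```text
clock: 11.38
ee_pos: [0.5332, -0.044, 0.2406]
orientation: [0.805, 0.593, -0.0, -0.001]
force: [0.2, 0.8, -0.0]
gripper_width: 0.0324
finger_force: 30.0
```

Run:
```python
from h import *
from rig import env
plan(env,c2w(-.050,0.0,.042),-17.26)
f=env.grab_frame("top");g=env.grab_frame("scene")
I=np.hstack([f["frame"][70:270,320:550],g["frame"][50:250,140:370]])
cv2.imwrite("pics/a3.png",cv2.resize(I,(790,344))[:,:,::-1])
```

```text
t 11.38 pos [ 0.5332 -0.044   0.2406] F [ 0.2  0.8 -0. ] w 0.0324 ff 30.0
turn deg [-0.08 -0.01  0.03] | shift units before turn [0.019 0.02  4.965] after turn [0.02  0.014 4.965]
```

View pics/a3.png

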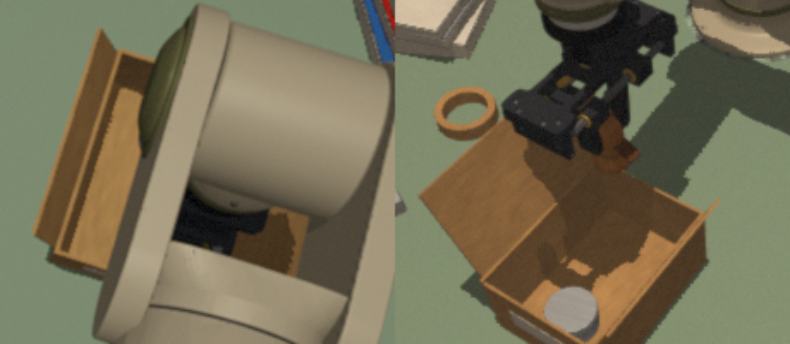

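The bird hangs upright in the grip above the empty half (scene, around (615,155)), clear of the flaps. I'll lower it now.

Call:
carry_out:
  rows:
    - [[1,0.02,0.02,0.4,0,0,0],[1,0,0,0.6,0,0,0],[1,0,0,0.6,0,0,0],[1,0,0,0.6,0,0,0],[1,0,0,0.6,0,0,0],[1,0,0,0.6,0,0,0],[1,0,0,0.6,0,0,0],[1,0,0,0.5,0,0,0],[1,0,0,0.25,0,0,0],[1,0,0,0.1,0,0,0],[1,0,0,0.05,0,0,0],[1,0,0,0,0,0,0],[1,0,0,0,0,0,0]]

```text
clock: 12.57
ee_pos: [0.5348, -0.0431, 0.046]
orientation: [0.805, 0.594, 0.0, 0.001]
force: [-0.4, 0.3, 0.2]
gripper_width: 0.0329
finger_force: 30.0
```

Call:
carry_out:
  rows:
    - [[1,0,0,0.03,0,0,0],[1,0,0,0.03,0,0,0],[1,0,0,0,0,0,0]]

```text
clock: 12.82
ee_pos: [0.5344, -0.0432, 0.0427]
orientation: [0.805, 0.593, -0.0, 0.0]
force: [-1.0, 0.4, -0.2]
gripper_width: 0.0328
finger_force: 30.0
```

Call:
carry_out:
  rows:
    - [[1,0,0,0.03,0,0,0],[1,0,0,0.02,0,0,0],[1,0,0,0,0,0,0],[1,0,0,0,0,0,0]]

```text
clock: 13.15
ee_pos: [0.5343, -0.0432, 0.0404]
orientation: [0.805, 0.593, -0.0, -0.0]
force: [0.2, -0.0, 0.1]
gripper_width: 0.0325
finger_force: 30.0
```

Call:
carry_out:
  rows:
    - [[1,0,0,0.02,0,0,0],[1,0,0,0.0,0,0,0],[1,0,0,0,0,0,0]]

```text
clock: 13.4
ee_pos: [0.5344, -0.0432, 0.04]
orientation: [0.805, 0.593, -0.0, -0.0]
force: [-0.8, -0.3, 3.5]
gripper_width: 0.0324
finger_force: 30.0
```

The foot touches the bottom with 3.5 N, so I'll open partway and rise.

Call:
carry_out:
  rows:
    - [[0.5,0,0,0,0,0,0],[0.4,0,0,0,0,0,0],[0.4,0,0,0,0,0,0],[0.4,0,0,0,0,0,0],[0.4,0,0,-0.1,0,0,0],[0.4,0,0,-0.3,0,0,0],[0.4,0,0,-0.6,0,0,0],[0.4,0,0,-0.8,0,0,0],[0.4,0,0,-0.8,0,0,0],[0.4,0,0,-0.8,0,0,0],[0.4,0,0,-0.8,0,0,0],[0.4,0,0,-0.8,0,0,0],[1,0,0,0,0,0,0],[1,0,0,0,0,0,0]]

```text
clock: 14.57
ee_pos: [0.5347, -0.0433, 0.2413]
orientation: [0.805, 0.593, 0.001, 0.001]
force: [-0.3, 0.6, 0.2]
gripper_width: 0.0415
finger_force: 0.0
```

Run:
```python
from h import *
from rig import env
s=env.observe();R=np.array([[np.cos(YAW),-np.sin(YAW)],[np.sin(YAW),np.cos(YAW)]])
print("carton frame",R.T@(s["ee_pos"][:2]-C),s["ee_pos"][2])
g=env.grab_frame("scene")
cv2.imwrite("pics/a4.png",cv2.resize(g["frame"][80:280,140:420],(780,557))[:,:,::-1])
```

```text
carton frame [-0.04927509  0.00034193] 0.24128801467952965
```

View pics/a4.png

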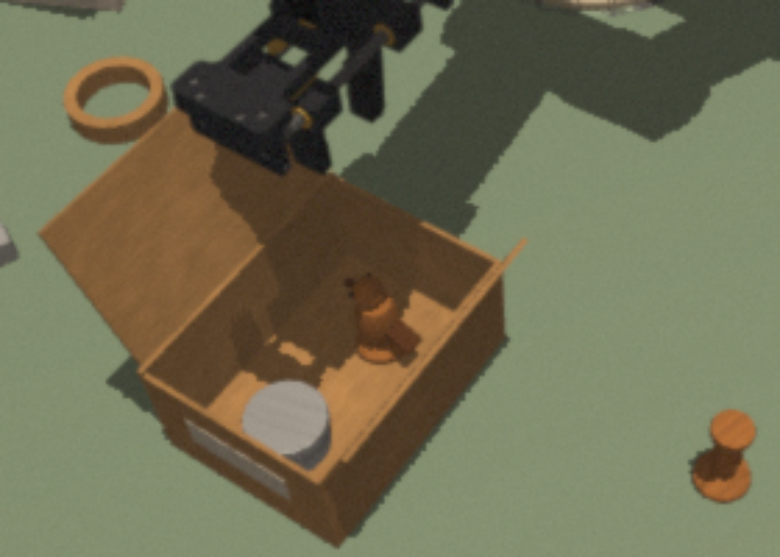

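The scene crop shows the bird upright in the carton at (378,320), the tin at (288,420) undisturbed, and the candlestick still standing. Next is the narrow flap; tool x now lies along the carton's +y.

Call:
carry_out:
  rows:
    - [[1,0.6,0.2,0,0,0,0],[1,0.8,0.25,0,0,0,0],[1,0.8,0.25,0,0,0,0],[1,0.8,0.25,0,0,0,0],[1,0.8,0.25,0,0,0,0],[1,0.33,0,0,0,0,0],[1,0,0,0.7,0,0,0],[1,0,0,0.7,0,0,0],[1,0,0,0.7,0,0,0],[1,0,0,0.5,0,0,0],[1,0,0,0.3,0,0,0],[1,-0.35,0,0,0,0,0],[1,-0.35,0,0,0,0,0],[1,-0.35,0,0,0,0,0],[1,-0.35,0,0,0,0,0],[1,-0.35,0,0,0,0,0],[1,0,0,0,0,0,0]]

```text
clock: 16.03
ee_pos: [0.6079, 0.0306, 0.1246]
orientation: [0.806, 0.592, 0.0, 0.0]
force: [-0.3, -0.8, -0.4]
gripper_width: 0.0008
finger_force: 0.0
```

```bash
cat >> h.py <<'E'
def cf(env):
    s=env.observe();R=np.array([[np.cos(YAW),-np.sin(YAW)],[np.sin(YAW),np.cos(YAW)]])
    print("carton frame",(R.T@(s["ee_pos"][:2]-C)).round(4),s["ee_pos"][2].round(4),"F",s["force"].round(1),"w",s["gripper_width"],s["clock"])
E
python3 - <<'E'
from h import *
from rig import env
cf(env)
g=env.grab_frame("scene");f=env.grab_frame("top")
I=np.hstack([f["frame"][70:270,320:550],g["frame"][80:280,140:370]])
cv2.imwrite("pics/a5.png",cv2.resize(I,(790,344))[:,:,::-1])
E
```

```text
carton frame [-0.0013  0.0926] 0.1246 F [-0.3 -0.8 -0.4] w 0.0007689647480329905 16.0333
```

View pics/a5.png

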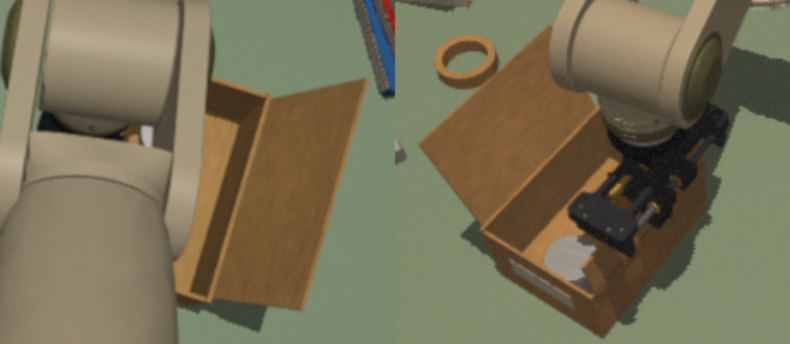

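In the scene view the narrow flap has come up to about upright under the gripper (its end is near (605,270)). I'll continue the arc.

Call:
carry_out:
  rows:
    - [[1,-0.17,0,-0.03,0,0,0],[1,-0.17,0,-0.03,0,0,0],[1,-0.2,0,0,0,0,0],[1,-0.2,0,0,0,0,0],[1,-0.15,0,0.1,0,0,0],[1,-0.15,0,0.12,0,0,0],[1,-0.05,0,0.12,0,0,0],[1,-0.05,0,0.12,0,0,0],[1,0,0,0.06,0,0,0],[1,0,0,0,0,0,0]]

```text
clock: 16.97
ee_pos: [0.5947, -0.0103, 0.1047]
orientation: [0.805, 0.593, -0.001, -0.0]
force: [-0.5, -0.5, -0.5]
gripper_width: 0.0004
finger_force: 0.0
```

Call:
carry_out:
  rows:
    - [[1,0,0,0.03,0,0,0],[1,0,0,0.02,0,0,0],[1,0,0,0,0,0,0],[1,0,0,0,0,0,0]]

```text
clock: 17.3
ee_pos: [0.5949, -0.01, 0.1043]
orientation: [0.805, 0.594, -0.0, 0.0]
force: [-3.6, -1.1, 8.7]
gripper_width: 0.0003
finger_force: 4.8
```

The narrow flap is flat on its stop. Next is the wide flap: rise, cross over and come down outside it.

Call:
carry_out:
  rows:
    - [[1,0,0,-0.8,0,0,0],[1,0,0,-0.8,0,0,0],[1,0,0,-0.8,0,0,0],[1,0,0,-0.8,0,0,0],[1,0,0,-0.8,0,0,0],[1,-0.8,0,0,0,0,0],[1,-0.8,0,0,0,0,0],[1,-0.8,0,0,0,0,0],[1,-0.8,0,0,0,0,0],[1,-0.8,0,0,0,0,0],[1,-0.8,0,0,0,0,0],[1,-0.8,0,0,0,0,0],[1,-0.8,0,0,0,0,0],[1,0,0,0,0,0,0],[1,0,0,0,0,0,0]]

```text
clock: 18.55
ee_pos: [0.5188, -0.2555, 0.2629]
orientation: [0.806, 0.592, -0.0, -0.001]
force: [0.3, 0.2, 0.5]
gripper_width: 0.0004
finger_force: 0.0
```

Run:
```python
from h import *
from rig import env
cf(env)
f=env.grab_frame("top");g=env.grab_frame("scene")
I=np.hstack([f["frame"][70:270,320:550],g["frame"][80:280,140:370]])
cv2.imwrite("pics/a6.png",cv2.resize(I,(790,344))[:,:,::-1])
```

```text
carton frame [-0.0015 -0.207 ] 0.2629 F [0.3 0.2 0.5] w 0.00037187621836618195 18.55
```

View pics/a6.png

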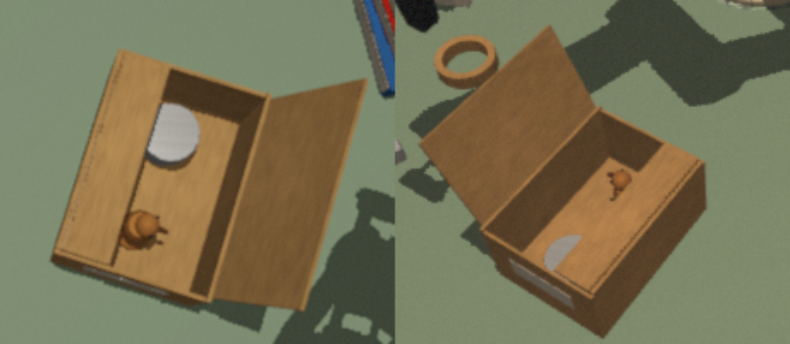

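Top view: the narrow flap is flat (x 60–165), the bird stands at (145,228) and the tin is at (172,133) in place. I'll push the wide flap over.

Call:
carry_out:
  rows:
    - [[1,0,0,0.6,0,0,0],[1,0,0,0.6,0,0,0],[1,0,0,0.6,0,0,0],[1,0.4,0,0,0,0,0],[1,0.4,0,0,0,0,0],[1,0.4,0,0,0,0,0],[1,0.4,0,0,0,0,0],[1,0.4,0,0,0,0,0],[1,0.4,0,0,0,0,0],[1,0.4,0,0,0,0,0],[1,0.28,0,0.02,0,0,0],[1,0.28,0,0.03,0,0,0],[1,0.28,0,0.07,0,0,0],[1,0.27,0,0.08,0,0,0],[1,0,0,0,0,0,0]]

```text
clock: 19.9
ee_pos: [0.5656, -0.1031, 0.1824]
orientation: [0.804, 0.594, -0.0, -0.001]
force: [-0.0, 0.1, 0.1]
gripper_width: 0.0003
finger_force: 0.0
```

Run:
```python
from h import *
from rig import env
cf(env)
```

```text
carton frame [-0.002  -0.0477] 0.1824 F [-0.   0.1  0.1] w 0.0002957184672747094 19.9
```

Call:
carry_out:
  rows:
    - [[1,0.22,0,0.15,0,0,0],[1,0.22,0,0.15,0,0,0],[1,0.21,0,0.21,0,0,0],[1,0.21,0,0.21,0,0,0],[1,0.15,0,0.27,0,0,0],[1,0.15,0,0.27,0,0,0],[1,0.06,0,0.2,0,0,0],[1,0.05,0,0.19,0,0,0],[1,0,0,0.1,0,0,0],[1,0,0,0.05,0,0,0],[1,0,0,0,0,0,0],[1,0,0,0,0,0,0]]

```text
clock: 20.9
ee_pos: [0.5805, -0.0569, 0.1115]
orientation: [0.805, 0.593, -0.0, 0.0]
force: [0.1, -0.7, 0.3]
gripper_width: 0.0002
finger_force: 0.0
```

Call:
carry_out:
  rows:
    - [[1,0,0,0.04,0,0,0],[1,0,0,0.03,0,0,0],[1,0,0,0.03,0,0,0],[1,0,0,0,0,0,0]]

```text
clock: 21.23
ee_pos: [0.5807, -0.0568, 0.1083]
orientation: [0.805, 0.593, 0.0, 0.0]
force: [-1.9, -0.9, 7.7]
gripper_width: 0.0001
finger_force: 3.6
```

The wide flap is on its stop as well. I'll back away and look.

Call:
carry_out:
  rows:
    - [[1,0,0,-0.2,0,0,0],[1,0,0,-0.5,0,0,0],[1,0,0,-0.8,0,0,0],[1,0,0,-0.8,0,0,0],[1,0,0,-0.8,0,0,0],[1,-0.8,0,0,0,0,0],[1,-0.8,0,0,0,0,0],[1,-0.8,0,0,0,0,0],[1,-0.8,0,0,0,0,0],[1,-0.8,0,0,0,0,0],[1,-0.8,0,0,0,0,0],[1,0,0,0,0,0,0],[1,0,0,0,0,0,0],[1,0,0,0,0,0,0]]

```text
clock: 22.4
ee_pos: [0.5238, -0.2395, 0.2315]
orientation: [0.805, 0.593, -0.0, -0.0]
force: [0.5, -0.0, -0.7]
gripper_width: 0.0005
finger_force: 0.0
```

Run:
```python
from h import *
from rig import env
cf(env)
f=env.grab_frame("top");g=env.grab_frame("scene")
I=np.hstack([f["frame"][70:270,160:520],g["frame"][80:280,140:500]])
cv2.imwrite("pics/a7.png",I[:,:,::-1])
```

```text
carton frame [-0.0015 -0.1903] 0.2315 F [ 0.5 -0.  -0.7] w 0.0005462761513187868 22.4
```

View pics/a7.png

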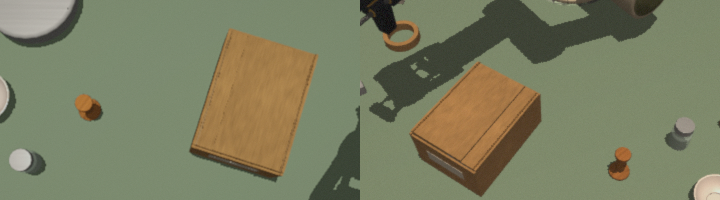

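Both flaps lie flat, with the wide one over the narrow one (top view, carton centred at (255,103)). The candlestick at (86,105) and the jar at (22,160) haven't moved, and the robot is clear.

```bash
python3 -c "
from rig import env
print(env.sign_off())"
```

```text
the job is handed in; nothing more can be done
None
```

The bird stands upright in the carton beside the tin, the narrow flap and then the wide flap are folded flat, and the job is handed in at about 22 s; the tin (last seen before the wide flap closed), candlestick and jar looked unmoved, and no verdict was returned.

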